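# Put the glasses case and car fob away and shut the hall drawer

### The job

Move the clear pen cup out of the drawer's way and stand it upright fully on the cork coaster. Then pull the white organizer's drawer open, lay the orange glasses case flat in the wide bay and the black car fob flat with its button up in the narrow bay, and gently push the drawer fully shut. Keep the cup upright throughout and leave the blue dish, the key hook plate and the potted plant undisturbed.

Things in the scene. Friction and masses are not known exactly. Their poses are not given: they have to be found in the camera images.
- organizer: White plastic two-tier organizer fixed to the table, 200 deep (its x) x 244 wide (its y) x 118 mm high. Origin: centre of its underside. Its front looks along its own -x. Lower tier: open slot with letters; upper tier: a drawer. The blue dish stands on its flat top. Front edge of the top plate is 100 mm in front of the origin.
- drawer (a joint): How far the drawer is pulled out along the organizer's -x: 0 fully shut, 0.18 m fully open. It starts shut or a little ajar, slides with light friction and stays where left. The front panel is 240 mm wide, from 52 to 112 mm above the table, its outer face 108 mm in front of the organizer's origin when shut. Only when fully open is its whole inside (168 mm long) clear of the top plate.
- drawer_grip (a point): Point to pinch on the black pull tab at the middle of the drawer front, 88 mm above the table; moves with the drawer, axes as the organizer. The tab is 30 mm wide (organizer's y), 22 mm tall (77 to 99 mm above the table) and sticks 40 mm out of the panel; this point lies 22 mm out from the panel, 18 mm behind the tab's outer end.
- bay_wide (a point): Centre of the wide bay's floor in the drawer, 58 mm above the table; moves with the drawer, axes as the organizer. Inside 168 mm (x) x 113 mm (y); outer walls 40 mm high over the floor, divider 27 mm high, 5 mm thick, on its +y side. The glasses case fits with its length along x. When shut, the top plate is 55 mm above this floor.
- bay_narrow (a point): Centre of the narrow bay's floor in the drawer, 58 mm above the table; moves with the drawer, axes as the organizer. Inside 168 mm (x) x 101 mm (y); same walls, divider on its -y side.
- cup: Empty clear acrylic pen cup with a blue disc inside its bottom, upright straight cylinder 64 mm outside diameter, 100 mm high, wall 4 mm, 120 g. Origin: centre of its underside. It starts in front of the drawer, in the way of its opening.
- coaster: Round cork coaster fixed to the table, 110 mm diameter, 5 mm thick. Origin: centre of its underside.
- case: Orange hard glasses case lying flat, 140 (its x) x 58 (its y) x 40 mm high, rounded edges, about 140 g. Origin: centre of its underside.
- fob: Black car key fob lying flat, 85 (its x) x 42 (its y) x 18 mm thick, round red press button on its top face, about 90 g. Origin: centre of its underside.
- dish: Blue ceramic dish on top of the organizer, 110 mm diameter, 28 mm high; origin at the centre of its underside. Bystander: leave alone.
- hook_plate: Stainless steel key hook plate upright on a wooden foot 70 (x) x 160 (y) mm, 140 mm high in all, three small hooks on its -x side. Origin: centre of its underside. Bystander: leave alone.
- plant_pot: Small terracotta pot with a round green succulent, 72 mm diameter, 99 mm high. Origin: centre of its underside. Bystander: leave alone.
Not all that is in view belongs to the job. What is shaped like the cup but red is not meant. There is more than one size of the case; the one meant has the size given above.

How it is judged:
On the way, in this order (a step that is already met when the one before it is completed fails the run):
1. the pen cup stands upright on the coaster and has been let go (horizontal distance between cup and coaster below 0.024 m and angle between cup's own z axis and vertical below 0.08 rad and height (world z) of cup between 0.002 and 0.01 m and contact force between cup and the fingers below 0.1 N), for 0.2 s.
2. the glasses case lies flat in the wide bay and the fob flat in the narrow bay of the drawer, both let go (y of case in the frame of bay_wide between -0.03 and 0.03 m and x of case in the frame of bay_wide between -0.025 and 0.025 m and z of case in the frame of bay_wide between -0.008 and 0.008 m and angle between case's own z axis and vertical below 0.12 rad and y of fob in the frame of bay_narrow between -0.036 and 0.036 m and x of fob in the frame of bay_narrow between -0.07 and 0.07 m and z of fob in the frame of bay_narrow between -0.008 and 0.008 m and angle between fob's own z axis and vertical below 0.15 rad and contact force between each of case, fob and the fingers below 0.1 N), for 0.2 s.
3. the drawer is shut (value of joint drawer below 0.005 m), for 0.2 s.
At the end, for the whole second after the job is handed in: Drawer shut to within 5 mm; glasses case flat on the floor of the wide bay and fob flat, button up, on the floor of the narrow bay (origins within 8 mm of the floor); cup upright on the coaster, within 24 mm of its centre; all three at rest (horizontal distance between cup and coaster below 0.024 m and angle between cup's own z axis and vertical below 0.08 rad and height (world z) of cup between 0.002 and 0.01 m and y of case in the frame of bay_wide between -0.03 and 0.03 m and x of case in the frame of bay_wide between -0.025 and 0.025 m and z of case in the frame of bay_wide between -0.008 and 0.008 m and angle between case's own z axis and vertical below 0.12 rad and y of fob in the frame of bay_narrow between -0.036 and 0.036 m and x of fob in the frame of bay_narrow between -0.07 and 0.07 m and z of fob in the frame of bay_narrow between -0.008 and 0.008 m and angle between fob's own z axis and vertical below 0.15 rad and linear speed of each of cup, case, fob below 0.02 m/s and value of joint drawer below 0.005 m); the robot touches nothing.
It fails at once if the cup is tipped by more than 0.5 rad (angle between cup's own z axis and vertical above 0.5 rad).
It fails at once if the blue dish is shifted by more than 25 mm (distance of dish from where it was at the start of the episode above 0.025 m).
It fails at once if the key hook plate is shifted by more than 20 mm or tipped (distance of hook_plate from where it was at the start of the episode above 0.02 m or angle between hook_plate's own z axis and vertical above 0.3 rad).
It fails at once if the potted plant is shifted by more than 20 mm or tipped (distance of plant_pot from where it was at the start of the episode above 0.02 m or angle between plant_pot's own z axis and vertical above 0.3 rad).
It fails at once if the drawer is slammed (closing faster than 0.6 m/s) (velocity of joint drawer below -0.6 m/s).
It also fails if it takes over 72 s, if anything falls off the work surface, if the arm or the gripper's body presses on something with over 40 N, if the wrist force passes 120 N, or if a joint passes its speed limit or range.

### The arm

A 6-joint arm with a two-finger parallel gripper is mounted at the origin on the work surface. World frame = base frame: x ahead of the robot, y to its left, z up, the work surface at z = 0. Lengths are in m, angles in rad, forces in N, time in s.
With the tool pointing down it reaches from about 0.225 to 0.875 m from the base axis. Payload 3.4 kg.
Tool frame: the origin (TCP) lies at the very end of the fingers, on their centre line; the grasp point (between the pads) lies 19 mm behind it; z points along the fingers, y is the direction in which the jaws open and shut (so a half turn about z gives the same grasp; the last joint's range is limited). The gripper opens to 85 mm and grips with 20 to 120 N. Pads are 22 mm wide; open, the fingers measure 114 mm over their backs; the gripper's body (76 mm by 85 mm) begins 54 mm behind the grasp point. The pads swing forward as they close: fully open they stand 13 mm farther back than shut.
Start: joints at [-1.359, 0.276, 1.505, -0, 1.361, -0.121], TCP at [0.188, -0.543, 0.231] pointing down, gripper open.
Joint ranges: [-2.89, 2.89], [-0.75, 2.08], [0.22, 2.7], [-1.18, 4.32], [0.11, 2.71], [-2.7, 2.7]. Speed limits (rad/s): [2.57, 2.57, 3.14, 3.14, 3.14, 3.14].

### API

Orientations are given as a unit quaternion [w, x, y, z].
In Python, from rig import manip, viewer, job gives the robot as it stands.
- The arm moves only by the shell command python3 -m crank 'ROWS' [OPENING] [FORCE]. ROWS is JSON, a list of rows, each a list of 6 numbers: the shift along the tool's x, y, z in m, then the turn, a rotation vector about the tool's x, y, z in degrees. In form: [[dx, dy, dz, rx, ry, rz], ...]. A call has 1 to 20 rows; each row is the pose to reach, as a shift and turn from the pose measured when the call began, along the tool's axes at that moment; what a row does not reach only later rows make up. A row lasts 1/8 s, in which the tool goes at most 62.5 mm and 10.7 degrees, less where a joint would pass 70% of its speed; a pose out of reach is approached as far as the arm can. A call with a gripper value outside its range is refused whole. OPENING is the opening, from 0 (shut) to 1 (fully open), set as the call begins (- or left out, the last holds). The fingers move at their own pace and stop on an object; FORCE is the grip in N (left out, the last holds). Time passes only in rows, so rows that repeat a pose let the fingers close. It gives the time, the measured TCP pose, the force and the opening at its end, in the units of the state.
- manip.get_state(): the state, without advancing time (a new reading comes with each control period).
- viewer.get_image(name): name is "scene" or "top"; returns a dict with "frame" (400x640x3 uint8, blue, green, red), "range_z" (400x640 float32, m along the optical axis (not along the pixel's ray), 0 where there is no reading), "intrinsics" (3x3 intrinsics, pixels), "world_from_camera" (4x4, takes a point from camera to world coordinates). Camera axes: x right, y up, looking along -z (the intrinsics and any distortion apply to the point x, -y, -z); pixel columns grow to the right and rows downward; lengths in m; the calibration is good to about 2 mm. A picture is of the moment at which its call begins.
- job.sign_off(): hands the job in, once; it reports no verdict.
The state is a dict: "clock": time; "qpos": joint angles; "qd": joint speeds; "effort": joint torques, N m; "position": TCP position; "ee_rot": TCP orientation; "contact_force": force on the tool from outside, world axes, zero at the start; "moment": the same for the moment, N m; "width": finger opening in m.
Only numpy, scipy, OpenCV 4.12 (cv2) and the standard library are available. Lean on these libraries where they do the work, as an engineer would, in place of code of your own. Each camera call takes 0.05 s, during which the arm holds its last target. There are 200 camera calls.

## Working session

There is one attempt and no reset: what is moved stays moved. The work goes in short steps, Python scripts to look and compute and a shell command to move; the robot and the scene stay as the last step left them, time stands still between calls to the robot, and variables do not carry over. Pictures are saved under pics/ and viewed, about 8 in all and at most 12, crops included, and the job is handed in when it is done.

```bash
mkdir -p pics; ls
cat > h.py <<'E'
import numpy as np, cv2
from rig import manip, viewer, job
def grab(n,save=None):
    d=viewer.get_image(n)
    if save: cv2.imwrite('pics/'+save,d['frame'])
    return d
def cloud(d):
    K=d['intrinsics'];T=d['world_from_camera'];z=d['range_z']
    v,u=np.indices(z.shape)
    p=np.stack([(u-K[0,2])/K[0,0]*z,-(v-K[1,2])/K[1,1]*z,-z],-1)
    w=p@T[:3,:3].T+T[:3,3]; w[z==0]=np.nan
    return w
def ray(d,u,v,h):
    K=d['intrinsics'];T=d['world_from_camera']
    r=T[:3,:3]@np.array([(u-K[0,2])/K[0,0],-(v-K[1,2])/K[1,1],-1]);o=T[:3,3]
    return o+r*(h-o[2])/r[2]
E
python3 - <<'E'
from h import *
for n in('scene','top'):
    d=grab(n,n+'0.png'); print(n,d['intrinsics'].tolist(),d['world_from_camera'].round(3).tolist(), (d['range_z']==0).mean())
s=manip.get_state(); print({k:np.round(v,3).tolist() for k,v in s.items()})
E
```

```text
pics
scene [[403.55491762068425, 0.0, 313.28650737826126], [0.0, 403.55491762068425, 199.96737885710385], [0.0, 0.0, 1.0]] [[0.111, -0.783, 0.613, 1.13], [0.994, 0.085, -0.072, -0.115], [0.004, 0.617, 0.787, 0.897], [0.0, 0.0, 0.0, 1.0]] 0.00383203125
top [[516.0938241271245, 0.0, 312.52901549541167], [0.0, 516.0938241271245, 204.30170421254664], [0.0, 0.0, 1.0]] [[-0.027, 0.99, -0.138, 0.264], [-0.999, -0.03, -0.023, -0.052], [-0.027, 0.137, 0.99, 1.578], [0.0, 0.0, 0.0, 1.0]] 0.00396484375
{'clock': 0.1, 'qpos': [-1.359, 0.277, 1.506, 0.0, 1.361, -0.121], 'qd': [-0.0, -0.003, -0.005, -0.002, -0.002, 0.001], 'effort': [0.002, -41.77, -24.64, -0.0, 0.006, 0.0], 'position': [0.188, -0.543, 0.231], 'ee_rot': [-0.001, 0.986, 0.166, -0.0], 'contact_force': [0.388, -0.119, -0.221], 'moment': [0.05, -0.052, -0.003], 'width': 0.086}
```

View pics/top0.png

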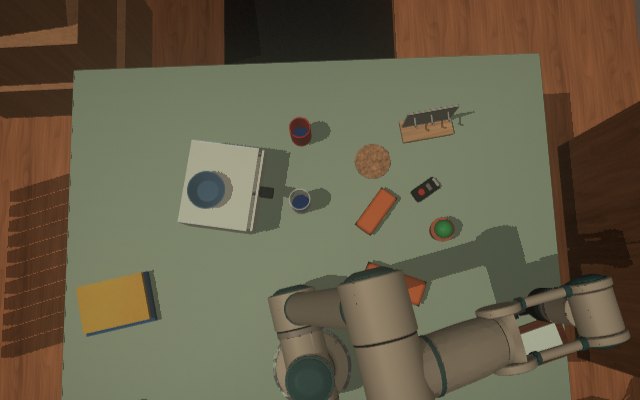

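View pics/scene0.png

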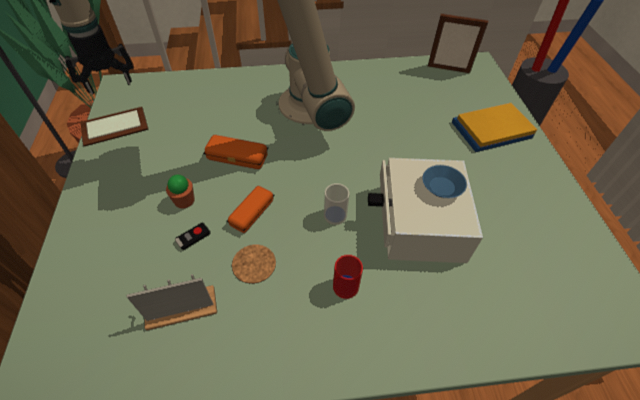

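The top view shows the organizer around (222,186) with its tab at (266,192), the clear cup (300,200), the coaster (373,161), orange cases at (377,211) and (398,283), the fob (425,189), the plant (443,229) and the hook plate (427,125). The drawer opens towards image right, which is -y. Next I measure these.

```bash
cat > meas.py <<'E'
from h import *
def blob(d,m,roi,w):
    u0,u1,v0,v1=roi; M=np.zeros(m.shape,np.uint8); M[v0:v1,u0:u1]=m[v0:v1,u0:u1]
    n,l,s,c=cv2.connectedComponentsWithStats(M); 
    if n<2: return None
    k=1+s[1:,4].argmax(); return l==k
def rect(P):
    (c,s,a)=cv2.minAreaRect((P[:,:2]*1000).astype(np.float32)); 
    if s[0]<s[1]: s=(s[1],s[0]);a+=90
    return np.round(c,1),np.round(s,1),round((a+90)%180-90,1)
E
python3 - <<'E'
from meas import *
for n in('top','scene'):
    d=grab(n);w=cloud(d);hsv=cv2.cvtColor(d['frame'],cv2.COLOR_BGR2HSV);H,S,V=cv2.split(hsv)
    z=w[...,2]
    print(n,'table z',np.nanmedian(z[(H>40)&(H<80)&(z<.03)&(z>-.03)]))
    R=dict(top=dict(case1=(350,402,180,240),case2=(355,435,260,310),fob=(405,445,170,207),coast=(350,395,140,183),cup=(285,315,186,215),tab=(258,278,182,203),org=(170,270,130,240)),
      scene=dict(case1=(220,280,180,235),case2=(200,275,130,172),fob=(170,215,218,255),coast=(225,280,240,290),cup=(320,352,180,225),tab=(365,386,190,208),org=(370,485,150,265)))[n]
    for k,r in R.items():
        m={'c':(H<15)&(S>150)&(V>80),'f':(V<70)|((H<10)|(H>170))&(S>120)&(V>70),'t':(V<60)}.get(k[0])
        if k=='coast': m=(H<22)&(S>70)
        if k=='fob': m=z>.008
        if k=='cup': m=z>.012
        if k=='tab': m=(V<60)&(z>.07)&(z<.12)
        if k=='org': m=(z>.105)&(z<.13)&(S<70)
        b=blob(d,m.astype(np.uint8),r,w)
        if b is None: print(k,None);continue
        P=w[b];P=P[~np.isnan(P[:,0])]
        print(k,b.sum(),np.percentile(P[:,2],[5,50,98]).round(4),*rect(P))
        if k[:4]=='case':
            Q=P[P[:,2]>np.percentile(P[:,2],95)-.008]; print('   top',*rect(Q))
        if k=='cup':
            Q=P[P[:,2]>.085]; print('   rim',len(Q),*rect(Q) if len(Q)>5 else '')
        if k=='fob':
            rb=b&((H<10)|(H>170))&(S>130)&(V>60); print('   button',np.nanmean(w[rb],0))
E
```

```text
top table z 0.000905162673308535
case1 842 [0.0337 0.0399 0.0478] [ 453.4 -205.6] [139.3  55.7] -37.9
   top [ 452.4 -205.8] [136.6  54. ] -38.3
case2 384 [0.0436 0.0515 0.0587] [ 216.9 -299.4] [70.2 66.2] -22.8
   top [ 217.7 -299. ] [71.1 58.5] -16.8
fob 390 [0.0113 0.0184 0.0263] [ 518.1 -358.3] [89.8 47.4] -58.1
   button [ 0.50959325 -0.346268    0.0201902 ]
coast 969 [0.0003 0.0059 0.0137] [ 612.9 -203. ] [108.6 107.2] -49.6
cup 286 [0.013  0.0735 0.1058] [484.6  20. ] [61.8 61.6] -2.0
   rim 120 [484.6  20. ] [61.8 61.5] -1.9
tab 151 [0.0914 0.0992 0.1054] [510.  118.3] [41.1 29.6] 81.4
org 4644 [0.1136 0.1189 0.1254] [533.1 253. ] [245.6 202.3] -9.3
scene table z -0.0013773016392796267
case1 1045 [0.0145 0.0374 0.0415] [ 460.  -206.6] [136.6  60. ] -40.3
   top [ 458.1 -207. ] [135.5  54.7] -37.9
case2 1320 [0.0125 0.0481 0.053 ] [ 244.4 -246.9] [176.9  69.4] 68.5
   top [ 243.3 -248.4] [173.3  68.3] 68.6
fob 476 [0.0108 0.0165 0.0203] [ 521.3 -360.2] [85.6 43.9] -55.7
   button [ 0.51249378 -0.34804693  0.01796638]
coast 1362 [0.001  0.0039 0.0073] [ 616.3 -204.7] [109.  107.9] 60.6
cup 838 [0.0212 0.0673 0.0997] [489.8  19.5] [63.9 63.6] 14.2
   rim 231 [489.4  20.4] [64.8 61.6] -7.3
tab 204 [0.0806 0.0965 0.1   ] [515.1 116.6] [40.2 29.9] 79.6
org 5292 [0.1136 0.1167 0.1196] [534.7 251.9] [248.7 201.8] -9.4
```

```bash
cat > go.py <<'E'
# usage: go.py x y z yaw(deg of tool x in world) [x y z yaw ...]  (mm) -> rows relative to present pose
import sys
from h import *
from scipy.spatial.transform import Rotation as R
s=manip.get_state(); q=s['ee_rot']; R0=R.from_quat([q[1],q[2],q[3],q[0]]); p0=np.array(s['position'])
a=list(map(float,sys.argv[1:]))
for i in range(0,len(a),4):
    x,y,z,yaw=a[i:i+4]; c,n=np.cos(np.radians(yaw)),np.sin(np.radians(yaw))
    Rt=R.from_matrix(np.array([[c,n,0],[n,-c,0],[0,0,-1]]))
    d=R0.inv().apply(np.array([x,y,z])/1000-p0); r=(R0.inv()*Rt).as_rotvec(degrees=True)
    print(d.round(4).tolist()+r.round(2).tolist(),'len',np.linalg.norm(d).round(3),'rows>=',max(np.linalg.norm(d)/.0625,np.linalg.norm(r)/10.7).round(1))
E
python3 go.py 487 20 231 81 487 20 150 81 487 20 60 81
```

```text
[0.4668, -0.4345, 0.0003, -0.05, -0.04, -61.93] len 0.638 rows>= 10.2
[0.4668, -0.4344, 0.0813, -0.05, -0.04, -61.93] len 0.643 rows>= 10.3
[0.4668, -0.4343, 0.1713, -0.05, -0.04, -61.93] len 0.66 rows>= 10.6
```

```bash
python3 -m crank '[[0.467,-0.434,0,0,0,-62],[0.467,-0.434,0,0,0,-62],[0.467,-0.434,0,0,0,-62],[0.467,-0.434,0,0,0,-62],[0.467,-0.434,0,0,0,-62],[0.467,-0.434,0,0,0,-62],[0.467,-0.434,0,0,0,-62],[0.467,-0.434,0,0,0,-62],[0.467,-0.434,0,0,0,-62],[0.467,-0.434,0,0,0,-62],[0.467,-0.434,0,0,0,-62],[0.467,-0.434,0,0,0,-62],[0.467,-0.434,0,0,0,-62],[0.467,-0.434,0,0,0,-62]]' 1 30; python3 go.py 487 20 120 81 487 20 60 81
```

```text
clock: 1.95
position: [0.4868, 0.0181, 0.2314]
ee_rot: [-0.0, 0.761, 0.649, 0.0]
contact_force: [0.3, -0.7, -0.6]
width: 0.0854
[0.0018, -0.0001, 0.1114, -0.03, -0.03, -0.07] len 0.111 rows>= 1.8
[0.0018, -0.0, 0.1714, -0.03, -0.03, -0.07] len 0.171 rows>= 2.7
```

```bash
python3 -m crank '[[0.002,0,0.05,0,0,0],[0.002,0,0.09,0,0,0],[0.002,0,0.12,0,0,0],[0.002,0,0.14,0,0,0],[0.002,0,0.16,0,0,0],[0.002,0,0.168,0,0,0],[0.002,0,0.168,0,0,0]]' 1 30; python3 -m crank '[[0,0,0,0,0,0],[0,0,0,0,0,0],[0,0,0,0,0,0],[0,0,0,0,0,0],[0,0,0,0,0,0]]' 0.6 25;  python3 go.py 487 20 120 81 614 -204 120 81 614 -204 65 81
```

```text
clock: 2.82
position: [0.4868, 0.0196, 0.0633]
ee_rot: [-0.001, 0.761, 0.649, -0.0]
contact_force: [-0.1, -0.2, 0.2]
width: 0.0858
clock: 3.45
position: [0.4877, 0.0193, 0.0644]
ee_rot: [0.0, 0.761, 0.649, 0.0]
contact_force: [0.8, -0.4, 5.8]
width: 0.0638
[0.0006, -0.0007, -0.0556, 0.06, -0.0, -0.11] len 0.056 rows>= 0.9
[-0.2005, 0.1602, -0.0554, 0.06, -0.0, -0.11] len 0.263 rows>= 4.2
[-0.2005, 0.1601, -0.0004, 0.06, -0.0, -0.11] len 0.257 rows>= 4.1
```

```bash
python3 -m crank '[[0,0,-0.03,0,0,0],[0,0,-0.055,0,0,0],[-0.03,0.024,-0.055,0,0,0],[-0.07,0.056,-0.055,0,0,0],[-0.11,0.088,-0.055,0,0,0],[-0.15,0.12,-0.055,0,0,0],[-0.18,0.144,-0.055,0,0,0],[-0.2,0.16,-0.055,0,0,0],[-0.2,0.16,-0.055,0,0,0],[-0.2,0.16,-0.04,0,0,0],[-0.2,0.16,-0.025,0,0,0],[-0.2,0.16,-0.015,0,0,0],[-0.2,0.16,-0.009,0,0,0],[-0.2,0.16,-0.006,0,0,0],[-0.2,0.16,-0.0045,0,0,0],[-0.2,0.16,-0.0045,0,0,0]]'
python3 - <<'E'
from h import *
d=grab('scene','cup1.png'); cv2.imwrite('pics/cup1c.png',cv2.resize(d['frame'][150:350,130:450],None,fx=2,fy=2))
E
```

```text
clock: 5.45
position: [0.6142, -0.2036, 0.0695]
ee_rot: [0.001, 0.761, 0.649, 0.001]
contact_force: [-0.5, 0.1, -0.6]
width: 0.0635
```

View pics/cup1c.png

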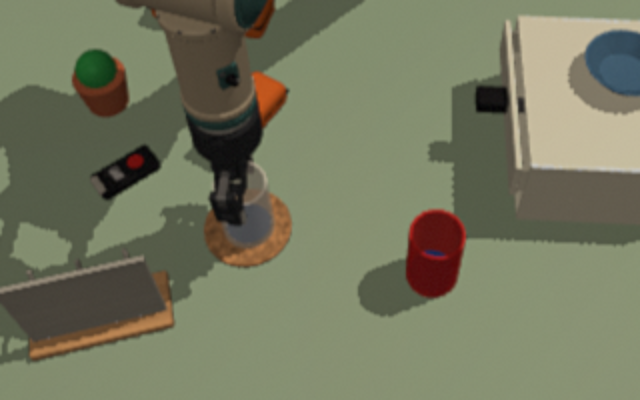

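The cup is held upright over the coaster, at crop pixel (248,225). I'll release it and retreat upward.

```bash
python3 -m crank '[[0,0,0,0,0,0],[0,0,0,0,0,0],[0,0,0,0,0,0],[0,0,-0.01,0,0,0],[0,0,-0.04,0,0,0],[0,0,-0.08,0,0,0],[0,0,-0.12,0,0,0],[0,0,-0.14,0,0,0]]' 1 30
python3 go.py 513 119.5 205 80.7 513 119.5 140 80.7 513 119.5 69 80.7
python3 - <<'E'
from meas import *
d=grab('scene');w=cloud(d);z=w[...,2]
m=(z>.085)&(z<.11)&(np.hypot(w[...,0]-.614,w[...,1]+.204)<.06)
print('rim',m.sum(),*rect(w[m]))
E
```

```text
clock: 6.5
position: [0.615, -0.204, 0.2133]
ee_rot: [0.003, 0.761, 0.649, 0.002]
contact_force: [-0.9, -0.8, -0.6]
width: 0.0854
[0.3033, -0.152, 0.0068, 0.39, 0.08, 0.19] len 0.339 rows>= 5.4
[0.3034, -0.1524, 0.0718, 0.39, 0.08, 0.19] len 0.347 rows>= 5.6
[0.3035, -0.1529, 0.1428, 0.39, 0.08, 0.19] len 0.369 rows>= 5.9
rim 333 [ 616.4 -202.7] [63.7 62.6] -15.9
```

```bash
python3 -m crank '[[0.303,-0.152,0.007,0,0,0],[0.303,-0.152,0.007,0,0,0],[0.303,-0.152,0.007,0,0,0],[0.303,-0.152,0.007,0,0,0],[0.303,-0.152,0.007,0,0,0],[0.303,-0.152,0.007,0,0,0],[0.303,-0.152,0.007,0,0,0],[0.303,-0.152,0.04,0,0,0],[0.303,-0.152,0.07,0,0,0],[0.303,-0.152,0.1,0,0,0],[0.303,-0.152,0.125,0,0,0],[0.303,-0.152,0.142,0,0,0],[0.303,-0.152,0.142,0,0,0]]' 1 40
python3 go.py 513 119.5 69 80.7
python3 -m crank '[[0,0,0,0,0,0],[0,0,0,0,0,0],[0,0,0,0,0,0],[0,0,0,0,0,0],[0,0,0,0,0,0],[0,0,0,0,0,0]]' 0 40
python3 go.py 513 119.5 69 80.7 483.8 -58 70 80.7
```

```text
clock: 8.18
position: [0.5146, 0.1168, 0.0698]
ee_rot: [0.004, 0.761, 0.648, 0.001]
contact_force: [-0.2, -0.1, 0.2]
width: 0.085
[0.0024, -0.0021, 0.0008, 0.43, 0.22, 0.12] len 0.003 rows>= 0.1
clock: 8.93
position: [0.5122, 0.117, 0.0704]
ee_rot: [0.003, 0.762, 0.648, -0.001]
contact_force: [-5.6, -0.2, 6.5]
width: 0.0291
[0.0026, 0.0004, 0.0014, 0.18, 0.24, 0.09] len 0.003 rows>= 0.0
[-0.1773, -0.0, 0.0012, 0.18, 0.24, 0.09] len 0.177 rows>= 2.8
```

```bash
python3 -m crank '[[-0.02,0,0,0,0,0],[-0.045,0,0,0,0,0],[-0.07,0,0,0,0,0],[-0.095,0,0,0,0,0],[-0.12,0,0,0,0,0],[-0.14,0,0,0,0,0],[-0.155,0,0,0,0,0],[-0.163,0,0,0,0,0],[-0.168,0,0,0,0,0],[-0.173,0,0,0,0,0],[-0.175,0,0,0,0,0],[-0.175,0,0,0,0,0]]'
```

```text
clock: 10.42
position: [0.4843, -0.0521, 0.0706]
ee_rot: [0.0, 0.762, 0.647, 0.002]
contact_force: [3.9, 11.8, -12.8]
width: 0.0291
```

```bash
python3 -m crank '[[0.002,0,0,0,0,0],[0.002,0,0,0,0,0],[0.002,0,0,0,0,0],[0.002,0,-0.03,0,0,0],[0.002,0,-0.08,0,0,0],[0.002,0,-0.13,0,0,0],[0.002,0,-0.15,0,0,0]]' 1 40
python3 go.py 455 -206 205 141.5 455 -206 80 141.5 455 -206 8 141.5
python3 -m crank '[[-0.1,0.1,0,0,0,-30],[-0.1,0.1,0,0,0,-40],[-0.1,0.1,0,0,0,-40],[-0.1,0.1,0,0,0,-40]]'
python3 - <<'E'
from meas import *
for n in('top','scene'):
    d=grab(n,n+'1.png');w=cloud(d);z=w[...,2]
    o=np.array([.534,.2525]);a=np.radians(80.7);ex=np.array([np.cos(a),np.sin(a)]);ey=np.array([-ex[1],ex[0]])
    L=np.stack([(w[...,:2]-o)@ex,(w[...,:2]-o)@ey],-1)
    top=(z>.112)&(z<.128)&(abs(L[...,0])<.13)&(abs(L[...,1])<.15)
    print(n,'top plate',*[np.nanpercentile(L[top][:,i],[0.5,99.5]).round(4) for i in(0,1)])
    fl=(z>.05)&(z<.066)&(abs(L[...,1])<.12)&(L[...,0]<-.1)&(L[...,0]>-.3)
    print(' floor',fl.sum(),*[np.nanpercentile(L[fl][:,i],[0.5,99.5]).round(4) for i in(0,1)], rect(w[fl]))
    pa=(z>.1)&(z<.118)&(abs(L[...,1])<.15)&(L[...,0]<-.2)
    print(' panel',*[np.nanpercentile(L[pa][:,i],[0.5,50,99.5]).round(4) for i in(0,1)])
    dv=(z>.078)&(z<.09)&(abs(L[...,1])<.05)&(L[...,0]<-.12)&(L[...,0]>-.26)
    print(' div',dv.sum(),np.nanmedian(L[dv],0))
    cs=(z>.025)&(z<.05)&(np.hypot(w[...,0]-.455,w[...,1]+.206)<.09); print(' case',cs.sum(),rect(w[cs]))
E
```

```text
clock: 11.3
position: [0.4858, -0.0512, 0.2244]
ee_rot: [0.003, 0.762, 0.647, 0.003]
contact_force: [0.7, -0.1, 0.0]
width: 0.085
[-0.1578, -0.0055, 0.0192, 0.49, 0.21, -60.81] len 0.159 rows>= 5.7
[-0.1579, -0.0066, 0.1442, 0.49, 0.21, -60.81] len 0.214 rows>= 5.7
[-0.158, -0.0072, 0.2162, 0.49, 0.21, -60.81] len 0.268 rows>= 5.7
clock: 11.8
position: [0.5691, -0.1684, 0.2251]
ee_rot: [0.004, 0.494, 0.87, 0.002]
contact_force: [-0.2, 0.2, 0.1]
width: 0.085
top top plate [-0.0994  0.0997] [-0.1194  0.1228]
 floor 3774 [-0.2766 -0.1114] [-0.1084  0.108 ] (array([501.3,  61.4]), array([235.1, 187.6]), -9.3)
 panel [-0.6713 -0.2832 -0.2012] [-0.1463 -0.0375  0.1146]
 div 93 [-0.18924879  0.00785143]
 case 340 (array([ 452.6, -205.9]), array([141.1,  58.7]), -36.8)
scene top plate [-0.1006  0.0986] [-0.1237  0.1199]
 floor 3683 [-0.2803 -0.1124] [-0.1157  0.1105] (array([506.2,  59.7]), array([232.3, 187.9]), -9.3)
 panel [-0.4657 -0.2858 -0.2807] [-0.1492 -0.0437  0.1169]
 div 152 [-0.18925888  0.00363385]
 case 849 (array([ 458.4, -206.6]), array([139.1,  57.7]), -36.8)
```

View pics/top1.png

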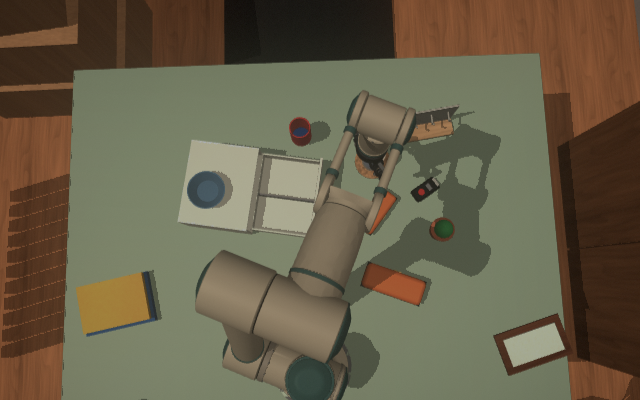

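The drawer is fully open: the wide bay is at pixel (293,178) and the narrow one at (285,213), and the dish has not moved. Next the case.

```bash
python3 go.py 455.5 -206 200 142.5 455.5 -206 80 142.5 455.5 -206 8 142.5
```

```text
[0.024, -0.117, 0.0243, 0.34, 0.36, -21.88] len 0.122 rows>= 2.0
[0.0246, -0.1179, 0.1443, 0.34, 0.36, -21.88] len 0.188 rows>= 3.0
[0.0249, -0.1184, 0.2163, 0.34, 0.36, -21.88] len 0.248 rows>= 4.0
```

```bash
python3 -m crank '[[0.024,-0.117,0.01,0.3,0.3,-21.9],[0.024,-0.117,0.01,0.3,0.3,-21.9],[0.024,-0.117,0.01,0.3,0.3,-21.9],[0.024,-0.117,0.05,0.3,0.3,-21.9],[0.024,-0.117,0.09,0.3,0.3,-21.9],[0.025,-0.118,0.13,0.3,0.3,-21.9],[0.025,-0.118,0.16,0.3,0.3,-21.9],[0.025,-0.118,0.185,0.3,0.3,-21.9],[0.025,-0.118,0.205,0.3,0.3,-21.9],[0.025,-0.118,0.216,0.3,0.3,-21.9],[0.025,-0.118,0.216,0.3,0.3,-21.9]]' 1 40
python3 go.py 455.5 -206 8 142.5
python3 -m crank '[[0,0,0,0,0,0],[0,0,0,0,0,0],[0,0,0,0,0,0],[0,0,0,0,0,0],[0,0,0,0,0,0]]' 0.4 40
python3 -m crank '[[0,0,-0.03,0,0,0],[0,0,-0.07,0,0,0],[0,0,-0.12,0,0,0],[0,0,-0.15,0,0,0],[0,0,-0.15,0,0,0]]'
python3 go.py 554.6 50.5 160 80.7  554.6 50.5 70 80.7
```

```text
clock: 13.28
position: [0.4561, -0.2055, 0.0079]
ee_rot: [0.0, 0.322, 0.947, 0.0]
contact_force: [0.9, 0.9, 1.5]
width: 0.0854
[0.0002, -0.0008, -0.0001, 0.03, 0.03, -0.03] len 0.001 rows>= 0.0
clock: 13.9
position: [0.457, -0.2061, 0.009]
ee_rot: [0.002, 0.322, 0.947, -0.0]
contact_force: [0.2, 0.6, 5.3]
width: 0.0574
clock: 14.52
position: [0.4578, -0.2066, 0.1611]
ee_rot: [0.004, 0.322, 0.947, -0.001]
contact_force: [0.2, -0.1, -2.5]
width: 0.0574
[0.0799, 0.2628, 0.0008, 0.34, 0.4, 61.75] len 0.275 rows>= 5.8
[0.0807, 0.2627, 0.0908, 0.34, 0.4, 61.75] len 0.289 rows>= 5.8
```

```bash
python3 -m crank '[[0.013,0.044,0,0,0,10],[0.027,0.088,0,0,0,20],[0.04,0.13,0,0,0,30],[0.053,0.175,0,0,0,41],[0.067,0.219,0,0,0,51],[0.08,0.263,0,0.3,0.4,61.75],[0.08,0.263,0,0.3,0.4,61.75],[0.08,0.263,0,0.3,0.4,61.75]]'
python3 go.py 554.6 50.5 68 80.7
python3 - <<'E'
from meas import *
d=grab('scene');w=cloud(d);z=w[...,2];H,S,V=cv2.split(cv2.cvtColor(d['frame'],cv2.COLOR_BGR2HSV))
m=(H<15)&(S>150)&(V>80)&(z>.14)&(z<.25); print(m.sum(),rect(w[m]) if m.sum()>9 else '')
cv2.imwrite('pics/case1.png',cv2.resize(d['frame'][100:300,200:520],None,fx=2,fy=2))
E
```

```text
clock: 15.52
position: [0.5532, 0.0505, 0.1588]
ee_rot: [-0.001, 0.762, 0.648, -0.001]
contact_force: [-0.5, -0.1, -2.0]
width: 0.0574
[0.0003, 0.0017, 0.0908, -0.2, 0.05, 0.1] len 0.091 rows>= 1.5
1112 (array([213.7, 289.1]), array([938. , 152.1]), -35.6)
```

View pics/case1.png

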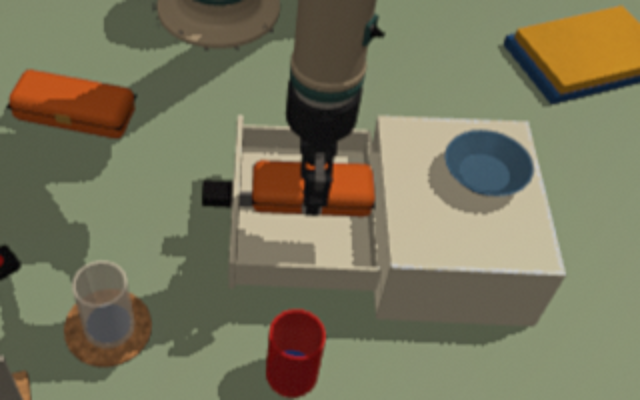

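The case (crop 253–375, 160–215) is hovering over the wide bay and aligned with it. I'll lower it and release.

```bash
python3 -m crank '[[0,0.0015,0.03,0,0,0],[0,0.0015,0.055,0,0,0],[0,0.0015,0.07,0,0,0],[0,0.0015,0.08,0,0,0],[0,0.0015,0.087,0,0,0],[0,0.0015,0.09,0,0,0],[0,0.0015,0.09,0,0,0]]'
python3 -m crank '[[0,0,0,0,0,0],[0,0,0,0,0,0],[0,0,0,0,0,0],[0,0,-0.02,0,0,0],[0,0,-0.06,0,0,0],[0,0,-0.1,0,0,0],[0,0,-0.13,0,0,0],[0,0,-0.13,0,0,0]]' 0.8 40
python3 go.py 520.5 -359.5 200 123.2 520.5 -359.5 60 123.2 520.5 -359.5 4 123.2
```

```text
clock: 16.45
position: [0.5548, 0.0498, 0.0695]
ee_rot: [-0.001, 0.762, 0.648, -0.001]
contact_force: [0.4, 0.4, -1.5]
width: 0.0573
clock: 17.45
position: [0.5568, 0.0498, 0.2023]
ee_rot: [0.002, 0.762, 0.648, 0.001]
contact_force: [-0.1, 0.0, -0.4]
width: 0.0683
[-0.4099, 0.0299, 0.0024, 0.23, 0.08, -42.45] len 0.411 rows>= 6.6
[-0.4099, 0.0293, 0.1424, 0.23, 0.08, -42.45] len 0.435 rows>= 7.0
[-0.4099, 0.0291, 0.1984, 0.23, 0.08, -42.45] len 0.456 rows>= 7.3
```

```bash
python3 -m crank '[[-0.41,0.03,0,0,0,-42.4],[-0.41,0.03,0,0,0,-42.4],[-0.41,0.03,0,0,0,-42.4],[-0.41,0.03,0,0,0,-42.4],[-0.41,0.03,0,0,0,-42.4],[-0.41,0.03,0,0,0,-42.4],[-0.41,0.03,0,0,0,-42.4],[-0.41,0.03,0,0,0,-42.4],[-0.41,0.03,0.04,0.2,0,-42.4],[-0.41,0.03,0.08,0.2,0,-42.4],[-0.41,0.03,0.11,0.2,0,-42.4],[-0.41,0.03,0.11,0.2,0,-42.4]]' 0.8
python3 go.py 520.5 -359.5 60 123.2 520.5 -359.5 4 123.2
python3 - <<'E'
from meas import *
o=np.array([.534,.2525]);a=np.radians(80.7);ex=np.array([np.cos(a),np.sin(a)]);ey=np.array([-ex[1],ex[0]])
for n in('top','scene'):
    d=grab(n,n+'2.png');w=cloud(d);z=w[...,2];H,S,V=cv2.split(cv2.cvtColor(d['frame'],cv2.COLOR_BGR2HSV))
    m=(H<15)&(S>150)&(V>80)&(z>.05)&(z<.11)&(w[...,1]>-.05); c,s,g=rect(w[m]); l=c/1000-o
    print(n,c,s,g,'org',(l@ex).round(4)+.196,(l@ey).round(4)+.053,'z',np.nanpercentile(z[m],[5,50,95]).round(4))
    if n=='scene': cv2.imwrite('pics/fob1.png',np.hstack([cv2.resize(d['frame'][190:270,150:250],None,fx=4,fy=4),cv2.resize(d['frame'][140:260,300:400],None,fx=3,fy=320/120)]))
E
```

```text
clock: 18.95
position: [0.519, -0.3568, 0.0889]
ee_rot: [-0.003, 0.476, 0.88, 0.001]
contact_force: [-0.8, 0.8, 0.5]
width: 0.0686
[-0.0033, -0.0001, 0.0289, -0.11, -0.38, -0.01] len 0.029 rows>= 0.5
[-0.0037, -0.0, 0.0849, -0.11, -0.38, -0.01] len 0.085 rows>= 1.4
top [629.1  40. ] [210.1 136.8] -8.7 org 0.001700000000000007 -0.07520000000000002 z [0.092  0.0982 0.1042]
scene [ 78.4 528. ] [1681.   171.1] -43.2 org 0.3943 0.5471 z [0.0597 0.0945 0.099 ]
```

View pics/fob1.png

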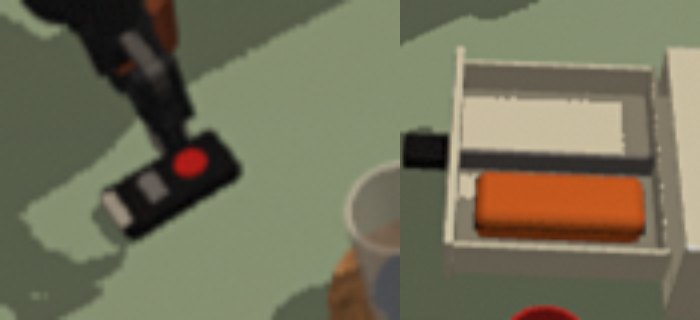

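The case lies flat in the wide bay, with its top at about 98 mm, and the fob is in line under the gripper. I'll descend and grip it.

```bash
python3 -m crank '[[-0.003,0,0.03,0,-0.3,0],[-0.003,0,0.055,0,-0.3,0],[-0.003,0,0.072,0,-0.3,0],[-0.003,0,0.081,0,-0.3,0],[-0.0035,0,0.085,0,-0.3,0],[-0.0035,0,0.085,0,-0.3,0]]'
python3 -m crank '[[0,0,0,0,0,0],[0,0,0,0,0,0],[0,0,0,0,0,0],[0,0,0,0,0,0],[0,0,0,0,0,0]]' 0.3 40
python3 -m crank '[[0,0,-0.03,0,0,0],[0,0,-0.07,0,0,0],[0,0,-0.12,0,0,0],[0,0,-0.16,0,0,0],[0,0,-0.16,0,0,0]]'
python3 go.py 444 68.6 160 80.7  444 68.6 66 80.7
```

```text
clock: 19.8
position: [0.5236, -0.3624, 0.008]
ee_rot: [0.003, 0.476, 0.88, -0.002]
contact_force: [-1.3, -0.2, 0.0]
width: 0.0678
clock: 20.42
position: [0.5242, -0.363, 0.009]
ee_rot: [0.004, 0.476, 0.88, -0.002]
contact_force: [-0.6, -0.5, 5.0]
width: 0.041
clock: 21.05
position: [0.5249, -0.3631, 0.1727]
ee_rot: [0.008, 0.476, 0.88, -0.003]
contact_force: [0.5, 0.6, -0.3]
width: 0.0404
[0.4058, 0.1686, 0.0066, 0.52, 0.83, 42.49] len 0.439 rows>= 7.0
[0.4073, 0.1683, 0.1006, 0.52, 0.83, 42.49] len 0.452 rows>= 7.2
```

```bash
python3 -m crank '[[0.05,0.021,0.005,0,0,5],[0.1,0.042,0.005,0,0,10],[0.15,0.062,0.005,0,0,16],[0.2,0.083,0.005,0,0,21],[0.25,0.104,0.005,0,0,26],[0.3,0.125,0.005,0,0,31],[0.35,0.145,0.005,0,0,37],[0.406,0.1685,0.006,0.5,0.8,42.5],[0.406,0.1685,0.006,0.5,0.8,42.5],[0.406,0.1685,0.006,0.5,0.8,42.5]]'
python3 go.py 444 68.6 160 80.7 444 68.6 68 80.7
python3 - <<'E'
from meas import *
d=grab('scene'); cv2.imwrite('pics/fob2.png',cv2.resize(d['frame'][90:250,280:480],None,fx=4,fy=3.75))
E
```

```text
clock: 22.3
position: [0.4432, 0.0686, 0.1597]
ee_rot: [0.0, 0.762, 0.648, -0.001]
contact_force: [0.3, -0.4, -1.4]
width: 0.0409
[0.0001, 0.0007, -0.0003, -0.06, 0.08, 0.08] len 0.001 rows>= 0.0
[0.0002, 0.0008, 0.0917, -0.06, 0.08, 0.08] len 0.092 rows>= 1.5
```

View pics/fob2.png

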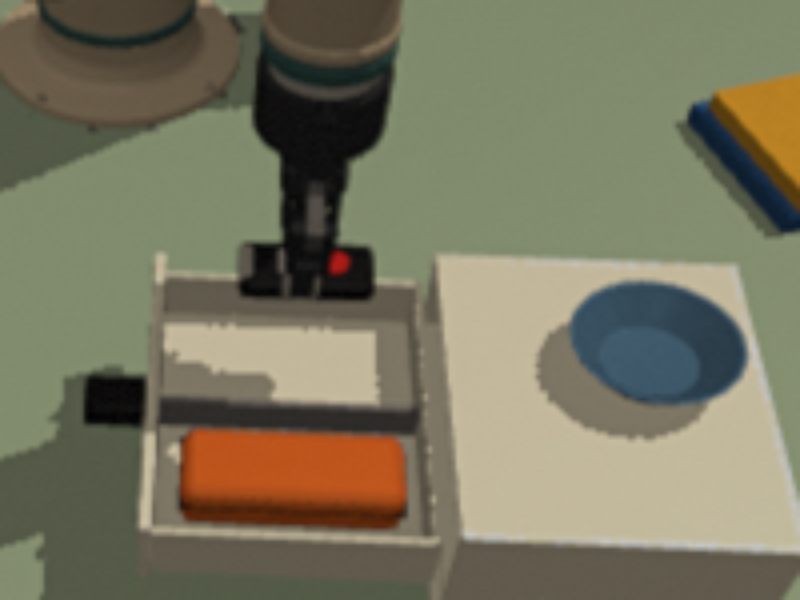

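The fob (crop 240–372, 245–298) is held level with its button up, above the narrow bay. I'll lower it and release.

```bash
python3 -m crank '[[0,0,0.03,0,0,0],[0,0,0.055,0,0,0],[0,0,0.07,0,0,0],[0,0,0.08,0,0,0],[0,0,0.087,0,0,0],[0,0,0.091,0,0,0],[0,0,0.0915,0,0,0],[0,0,0.0915,0,0,0]]'
python3 -m crank '[[0,0,0,0,0,0],[0,0,0,0,0,0],[0,0,0,0,0,0],[0,0,-0.02,0,0,0],[0,0,-0.06,0,0,0],[0,0,-0.1,0,0,0],[0,0,-0.13,0,0,0],[0,0,-0.13,0,0,0]]' 0.65 40
python3 go.py 484.5 -52 200 80.7 484.5 -52 70 80.7
python3 - <<'E'
from meas import *
d=grab('scene'); w=cloud(d); z=w[...,2]; V=d['frame'].max(-1)
o=np.array([.534,.2525]);a=np.radians(80.7);ex=np.array([np.cos(a),np.sin(a)]);ey=np.array([-ex[1],ex[0]])
L=np.stack([(w[...,:2]-o)@ex+.196,(w[...,:2]-o)@ey],-1)
for nm,y0,lo,hi in(('fob',.059,.068,.085),('case',-.053,.085,.105)):
    m=(abs(L[...,0])<.078)&(abs(L[...,1]-y0)<.045)&(z>lo)&(z<hi); print(nm,m.sum(),(np.nanpercentile(L[m],[1,99],axis=0)-[0,y0]).round(4).tolist(),np.nanpercentile(z[m],[5,50,95]).round(4))
cv2.imwrite('pics/fob3.png',cv2.resize(d['frame'][120:270,280:480],None,fx=4,fy=4))
E
```

```text
clock: 23.35
position: [0.4438, 0.068, 0.0687]
ee_rot: [0.0, 0.762, 0.647, -0.0]
contact_force: [-0.7, 0.2, -1.0]
width: 0.0405
clock: 24.35
position: [0.4455, 0.0682, 0.201]
ee_rot: [0.002, 0.762, 0.648, 0.002]
contact_force: [0.2, 0.4, 0.3]
width: 0.0554
[-0.1123, 0.0579, 0.0014, 0.34, 0.02, 0.01] len 0.126 rows>= 2.0
[-0.1123, 0.0571, 0.1314, 0.34, 0.02, 0.01] len 0.182 rows>= 2.9
fob 389 [[-0.0373, -0.0227], [0.0435, 0.0185]] [0.0699 0.0743 0.0773]
case 1121 [[-0.0681, -0.0315], [0.0676, 0.0246]] [0.0878 0.0959 0.0987]
```

View pics/fob3.png

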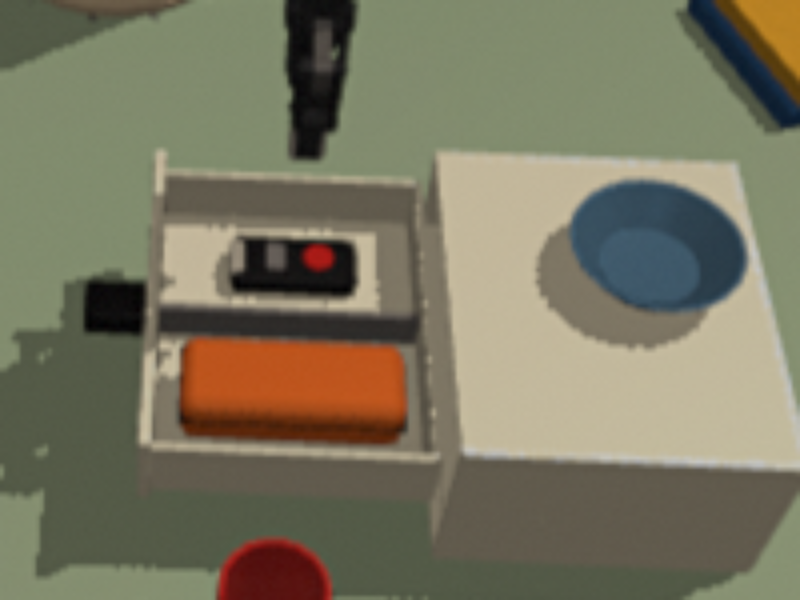

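Both items lie flat: the case is within about 4 mm of its bay's centre, and the fob is button up and within about 3 mm of its. Next I pinch the tab and push the drawer shut.

```bash
python3 -m crank '[[-0.06,0.03,0,0.3,0,0],[-0.112,0.057,0,0.3,0,0],[-0.112,0.057,0,0.3,0,0],[-0.112,0.057,0.05,0.3,0,0],[-0.112,0.057,0.09,0.3,0,0],[-0.112,0.057,0.12,0.3,0,0],[-0.112,0.057,0.131,0.3,0,0],[-0.112,0.057,0.131,0.3,0,0]]' 0.8 40
python3 -m crank '[[0,0,0,0,0,0],[0,0,0,0,0,0],[0,0,0,0,0,0],[0,0,0,0,0,0],[0,0,0,0,0,0]]' 0 40
python3 go.py 513.6 125.6 70 80.7
```

```text
clock: 25.4
position: [0.4818, -0.0511, 0.0678]
ee_rot: [-0.002, 0.762, 0.648, -0.002]
contact_force: [0.2, -0.5, 0.8]
width: 0.068
clock: 26.02
position: [0.4843, -0.0515, 0.0692]
ee_rot: [0.0, 0.762, 0.648, -0.0]
contact_force: [5.3, 1.1, 6.1]
width: 0.0293
[0.1795, 0.0003, -0.0009, 0.01, 0.03, 0.01] len 0.179 rows>= 2.9
```

```bash
python3 -m crank '[[0.01,0,0,0,0,0],[0.025,0,0,0,0,0],[0.045,0,0,0,0,0],[0.065,0,0,0,0,0],[0.085,0,0,0,0,0],[0.105,0,0,0,0,0],[0.125,0,0,0,0,0],[0.145,0,0,0,0,0],[0.158,0,0,0,0,0],[0.167,0,0,0,0,0],[0.173,0,0,0,0,0],[0.177,0,0,0,0,0],[0.18,0,0,0,0,0],[0.182,0,0,0,0,0],[0.182,0,0,0,0,0]]'
```

```text
clock: 27.9
position: [0.5136, 0.1262, 0.0693]
ee_rot: [0.001, 0.762, 0.648, -0.001]
contact_force: [2.5, -7.3, 5.1]
width: 0.0295
```

```bash
python3 -m crank '[[0.003,0,0,0,0,0],[0.004,0,0,0,0,0],[0.004,0,0,0,0,0]]'
python3 -m crank '[[0,0,0,0,0,0],[0,0,0,0,0,0],[0,0,0,0,0,0],[0,0,-0.03,0,0,0],[0,0,-0.08,0,0,0],[0,0,-0.13,0,0,0],[-0.08,0,-0.14,0,0,0],[-0.14,0.04,-0.14,0,0,0],[-0.14,0.04,-0.14,0,0,0],[-0.14,0.04,-0.14,0,0,0]]' 0.8
python3 - <<'E'
from meas import *
a=np.radians(80.7);ex=np.array([np.cos(a),np.sin(a)]);ey=np.array([-ex[1],ex[0]]);o=np.array([.534,.2525])
for n in('top','scene'):
    d=grab(n);w=cloud(d);z=w[...,2];V=d['frame'].max(-1);L=np.stack([(w[...,:2]-o)@ex,(w[...,:2]-o)@ey],-1)
    m=(V<60)&(z>.07)&(z<.12)&(abs(L[...,1])<.03)&(L[...,0]<-.09)&(L[...,0]>-.2)
    print(n,'tab',m.sum(),np.nanpercentile(L[m][:,0],[1,50,99]).round(4),'(shut outer end -.148)')
    m=(z>.085)&(z<.11)&(np.hypot(w[...,0]-.615,w[...,1]+.204)<.06); print(' rim',m.sum(),*rect(w[m]))
    if n=='scene': cv2.imwrite('pics/end.png',d['frame'])
E
```

```text
clock: 28.28
position: [0.5135, 0.1261, 0.0693]
ee_rot: [0.003, 0.761, 0.648, -0.004]
contact_force: [2.0, -15.3, 5.5]
width: 0.0298
clock: 29.52
position: [0.5311, -0.0181, 0.2105]
ee_rot: [0.003, 0.762, 0.647, -0.004]
contact_force: [-0.2, 1.1, -0.5]
width: 0.0684
top tab 93 [-0.1332 -0.1206 -0.1079] (shut outer end -.148)
 rim 142 [ 611.7 -201.4] [62.8 61.7] 34.1
scene tab 210 [-0.1487 -0.1299 -0.109 ] (shut outer end -.148)
 rim 331 [ 616.7 -202.6] [62.9 62.8] -30.2
```

View pics/end.png

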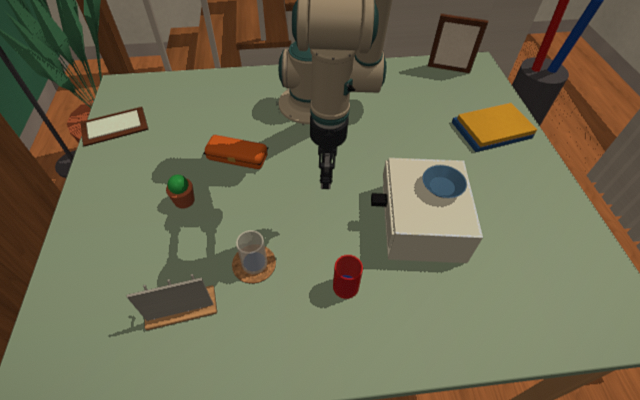

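The final picture shows the drawer shut, with the tab at (379,200). The cup stands on the coaster at (253,258), the bystanders are where they were, and the robot is clear.

```bash
python3 -c "from rig import job; print(job.sign_off())"
```

```text
the job is handed in; nothing more can be done
None
```

I moved the cup to the coaster and opened the drawer. I then laid the 140 mm orange case in the wide bay and the fob, button up, in the narrow bay, pushed the drawer shut and handed in at about 29.6 s.

**Last checks**
- **Drawer:** it met its stop under about 15 N of push. In the scene view the tab end is 148.7 mm in front of the organizer's origin, against 148 mm when shut. The top view could not confirm this because the gripper hid part of the tab.
- **Cup:** in both views its rim is within about 4 mm of the coaster's centre, and it is upright.
- **Case and fob:** before closing, both lay flat and within about 4 mm of their bay centres. I could not see them once the drawer was shut.
- **Bystanders:** the dish, hook plate and plant look unmoved in the final picture. I judged this by eye and did not measure them.

**Failed checks:** two of the colour-mask readings of the case were spoiled by stray pixels, so I judged its position from the picture and a later depth measurement. I also typed one row with the wrong sign, which took the gripper high over the cup without touching it.

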